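# Show a coaxial attenuator's connector to the inspection camera

## Robot

A 6-joint arm with a two-finger parallel gripper is mounted at the origin on the work surface. World frame = base frame: x ahead of the robot, y to its left, z up, the work surface at z = 0. Lengths are in m, angles in rad, forces in N, time in s.
With the tool pointing down it reaches from about 0.275 to 0.725 m from the base axis. Payload 5.6 kg.
Tool frame: the origin (TCP) lies midway between the tips of the shut fingers; the grasp point (between the pads) lies 19 mm behind it (grip_depth is the y of the grasp point in the tool frame, in m); y points along the fingers, x is the direction in which the jaws open and shut, and the axes are right-handed (so a half turn about y gives the same grasp; the last joint's range is limited). The gripper opens to 85 mm and grips with 20 to 120 N. Pads are 22 mm wide; open, the fingers measure 114 mm over their backs; the gripper's body (76 mm by 85 mm) begins 54 mm behind the grasp point. The pads swing forward as they close: fully open they stand 13 mm farther back than shut.
Start: joints at [1.485, 0.255, 0.108, 0, -1.424, -0.285], TCP at [0.199, 0.513, 0.231] pointing down, gripper open.
Joint ranges: [-2.95, 2.95], [-1.21, 1.97], [-1.09, 1.5], [-2.87, 1.71], [-2.94, -0.07], [-3.05, 3.05]. Speed limits (rad/s): [2.57, 2.57, 3.14, 3.14, 3.14, 3.14].

## Interface

Orientations are given as a unit quaternion [w, x, y, z].
In Python, from workcell import * gives the robot as it stands. The module is installed in compiled form; this text tells all that it offers.
- The arm moves only by the tool drive_tool, never from a script. Its argument "increments" is a list of rows, each an object of numbers: "tx", "ty", "tz": the shift along the world's x, y, z scaled (see below); "twist": the turn about the world's z scaled (see below). In form: [{"tx": .., "ty": .., "tz": .., "twist": ..}, ...]. A call has 1 to 8 rows; each row is the pose to reach, as a shift and turn from the pose commanded when the call began; what a row does not reach only later rows make up. The controller multiplies each number of a shift by 0.3 m and each number of a turn by 90 degrees. A row lasts 1/8 s, in which the tool goes at most 62.5 mm and 10.7 degrees, less where a joint would pass 70% of its speed; a pose out of reach is approached as far as the arm can. A call with a number of a shift or a turn outside -1 to 1 is refused whole. A call with a gripper value outside its range is refused whole. "fingers" is the finger opening in mm, from 0 to 85.4, set as the call begins (left out, the last holds). The fingers move at their own pace and stop on an object; the grip force is fixed at half the most. Time passes only in rows, so rows that repeat a pose let the fingers close. It gives the time, the measured TCP pose, the force and the opening at its end, in the units of the state.
- get_state(): the state, without advancing time (a new reading comes with each control period).
- read_camera(name): name is "scene" or "side" or "wrist"; returns the picture (480x640x3 uint8, blue, green, red); there is no depth.
- calibration(name): a dict with "intrinsics" (3x3 intrinsics, pixels), "pose" (4x4, takes a point from camera to world coordinates). Camera axes: x right, y down, z forward; pixel columns grow to the right and rows downward; lengths in m; the calibration is good to about 2 mm. The wrist camera is an equidistant fisheye: a pixel r from the principal point sees the ray r / f radians off the axis. A picture is of the moment at which its call begins: read the wrist's pose just before it. calibration takes no time and is no camera call; for the wrist camera it gives the pose at the moment of the call.
- close_job(): hands the job in, once; it reports no verdict.
The state is a dict: "t": time; "qpos": joint angles; "qvel": joint speeds; "joint_efforts": joint torques, N m; "eef_pos": TCP position; "tool_rot": TCP orientation; "wrist_force": force on the tool from outside, world axes, zero at the start; "ft_torque": the same for the moment, N m; "width": finger opening in m.
Only numpy, scipy, OpenCV 4.12 (cv2) and the standard library are available. Lean on these libraries where they do the work, as an engineer would, in place of code of your own. Each camera call takes 0.05 s, during which the arm holds its last target.

## Task

Before it goes on the analyser, the male connector of the finned attenuator has to be checked for damage: lift the attenuator out of its tray by its finned body and hold it in the air in front of the inspection camera, with the male end (the hexagon nut) looking squarely into the tilted lens, centred on the lens axis and 70 mm from the front of the lens. Do not touch the camera or its stand, and leave the other parts in the tray and the things on the bench where they are. Finish while holding the attenuator there, steady: do not put it down or let it go.

Things in the scene. Friction and masses are not known exactly. Their poses are not given: they have to be found in the camera images.
- attenuator: Finned coaxial attenuator, aluminium and steel, 0.15-0.3 kg, 114 mm long: round finned body 36 mm dia, 76 mm long; at one end a male connector with hexagon nut (20 mm wide, 20 mm long), at the other a threaded jack (16 mm dia, 18 mm long). Lies level and loose in one of the tray's grooves. Origin on its axis, mid-body, 43 mm above the bench at the start; x axis out of the male end; roll arbitrary.
- male_face (a point): Centre of the front face of the attenuator's male connector, on its axis 58 mm from the body's origin; same axes as the attenuator.
- cam_focus (a point): Point in the air where the male face belongs: on the lens axis, 70 mm in front of the lens, 200 mm above the bench. Its x axis runs along the lens axis from this point into the lens, 30 degrees up from level; y is level. The lens has a lamp ring 60 mm in diameter around it.
- cam_stand: Inspection camera on a column stand, fixed: grey base 220 x 180 x 15 mm, column 360 mm high at the back, white camera with lamp ring and lens, 126 mm long, looking forward and 30 degrees down. Origin: centre of the base's underside; x points to the back, the camera looks to -x. The front of the lens is 75 mm in front of the origin and 235 mm up.
- tray: Grey tray, fixed, 156 mm (x) by 268 mm (y), rim 40 mm high. Two black inserts 38 mm high carry three parts by the ends of their bodies in V grooves at y = -80, 0, 80 mm; parts lie along the tray's x axis, male ends to +x. Between the inserts is a clear finger channel, 28 mm either side of the middle in x, floor 8 mm above the bench. Origin: centre of the underside.
- load: Bystander: coaxial termination lying in another groove of the tray, smooth steel body 25 mm in diameter, 90 mm long, a hexagon nut at one end and closed at the other. Origin on its axis; x axis out of the nut.
- filter: Bystander: slim coaxial filter lying in the remaining groove, smooth steel tube 18 mm in diameter, 124 mm long over its connectors. Origin on its axis, mid-length of the tube; x axis out of the nut end.
- wrench: Bystander: steel open-ended spanner 140 mm long lying on the bench.
- mouse: Bystander: black computer mouse, 110 x 62 mm, 36 mm high, on the bench.
There are look-alikes about, which are no part of the job. What is shaped like the attenuator but yellow is not meant.

How it is judged:
By the outcome, as a careful person would: the job done as asked, in the order asked, and still so for the second after the job is handed in, while the arm keeps its last pose, push and grip.
It also fails if it takes over 32 s, if anything falls off the work surface, if the arm or the gripper's body presses on something with over 40 N, if the wrist force passes 120 N, or if a joint passes its speed limit or range.

## Working session

There is one attempt and no reset: what is moved stays moved. The work goes in short steps, Python scripts to look and compute and a tool call to move; the robot and the scene stay as the last step left them, time stands still between calls to the robot, and variables do not carry over. Pictures are saved under pics/ and viewed, and the job is handed in when it is done.

Besides the shell and the picture viewer there is one more tool, called after "Call:" in YAML: its name, and indented under it one key for each argument. drive_tool: Moves the arm, as the interface text tells. Shifts and turns lie within -1 to 1; 1 stands for 0.3 m of shift or 90 degrees of turn. Its arguments: {"type":"object","properties":{"increments":{"type":"array"},"fingers":{"type":"number"}},"required":["increments"]}

```bash
mkdir -p pics; cat > h.py <<'E'
from workcell import *
import numpy as np, cv2
def snap(n,f):
    im=read_camera(n); cv2.imwrite('pics/'+f,im); return im
def ray(n,u,v,c=None):
    c=c or calibration(n);K=np.array(c['intrinsics']);T=np.array(c['pose'])
    if n=='wrist':
        a=(u-K[0,2])/K[0,0];b=(v-K[1,2])/K[1,1];r=np.hypot(a,b)
        d=np.array([a/r*np.sin(r),b/r*np.sin(r),np.cos(r)])
    else: d=np.array([(u-K[0,2])/K[0,0],(v-K[1,2])/K[1,1],1])
    return T[:3,3],T[:3,:3]@d
def atz(n,u,v,z,c=None):
    o,d=ray(n,u,v,c);return o+d*(z-o[2])/d[2]
def proj(n,p,c=None):
    c=c or calibration(n);K=np.array(c['intrinsics']);T=np.array(c['pose'])
    q=T[:3,:3].T@(np.array(p)-T[:3,3])
    if n=='wrist':
        r=np.hypot(q[0],q[1]);t=np.arctan2(r,q[2]);return K[0,2]+K[0,0]*t*q[0]/r,K[1,2]+K[1,1]*t*q[1]/r
    return K[0,2]+K[0,0]*q[0]/q[2],K[1,2]+K[1,1]*q[1]/q[2]
E
python3 - <<'E'
from h import *
np.set_printoptions(precision=4,suppress=True)
s=get_state();print(s)
for n in('scene','side','wrist'):
    c=calibration(n);print(n,np.array(c['intrinsics']),np.array(c['pose']));snap(n,n+'0.png')
E
```

```text
{'t': 0.0, 'qpos': array([ 1.4846,  0.2557,  0.107 , -0.0005, -1.4239, -0.2846]), 'qvel': array([ 0.002 ,  0.0001, -0.0017, -0.0015,  0.0011,  0.0008]), 'joint_efforts': array([  0.0002, -38.6629,  23.7941,   5.3652,  -0.0061,  -0.    ]), 'eef_pos': array([0.199 , 0.5122, 0.2304]), 'tool_rot': array([-0.3987,  0.3998, -0.5832,  0.584 ]), 'wrist_force': array([-0.6005, -0.5871,  0.5668]), 'ft_torque': array([-0.0138, -0.0347,  0.0618]), 'width': 0.08519889128783185}
scene [[520.5755   0.     324.0877]
 [  0.     520.5755 238.1789]
 [  0.       0.       1.    ]] [[ 0.5689  0.523  -0.6346  1.4089]
 [ 0.8221 -0.3819  0.4222 -0.6149]
 [-0.0216 -0.7619 -0.6473  1.0002]
 [ 0.      0.      0.      1.    ]]
side [[439.9039   0.     323.0098]
 [  0.     439.9039 228.1225]
 [  0.       0.       1.    ]] [[ 0.9567 -0.1886  0.2215  0.3462]
 [-0.2903 -0.6703  0.683  -0.6435]
 [ 0.0197 -0.7177 -0.696   0.7872]
 [ 0.      0.      0.      1.    ]]
wrist [[371.6483   0.     326.2316]
 [  0.     371.6483 246.331 ]
 [  0.       0.       1.    ]] [[-0.3621 -0.8867 -0.2874  0.273 ]
 [-0.9322  0.3447  0.1107  0.483 ]
 [ 0.0009  0.308  -0.9514  0.3746]
 [ 0.      0.      0.      1.    ]]
```

View pics/scene0.png

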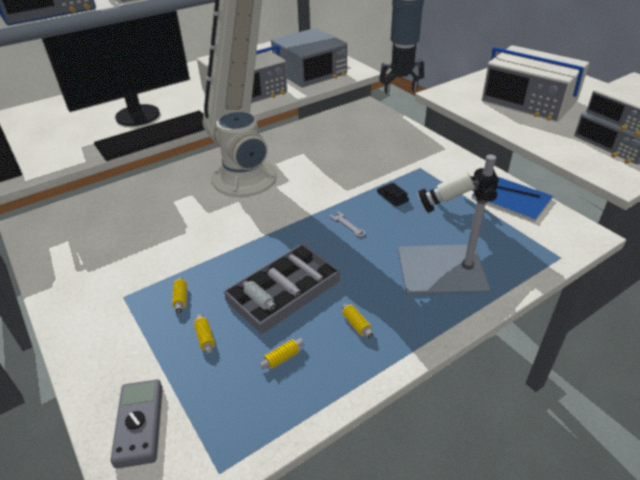

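View pics/side0.png

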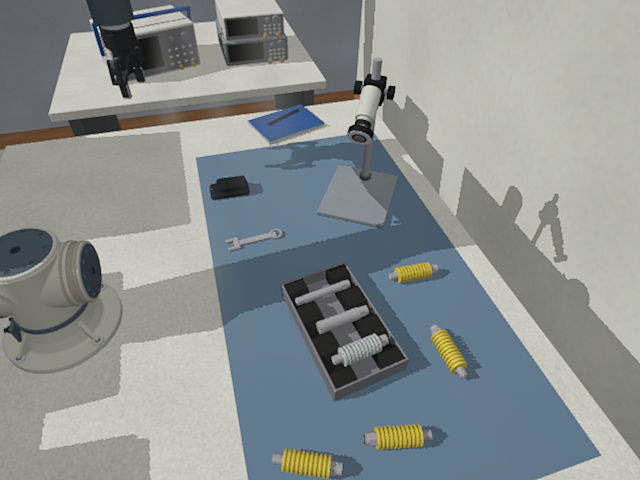

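View pics/wrist0.png

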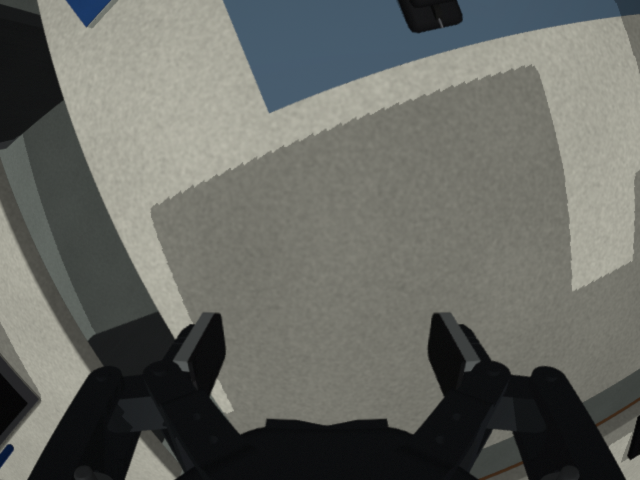

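```bash
python3 - <<'E'
import cv2
im=cv2.imread('pics/side0.png');cv2.imwrite('pics/side0t.png',cv2.resize(im[255:405,270:420],None,fx=4,fy=4,interpolation=2))
cv2.imwrite('pics/side0c.png',cv2.resize(im[50:230,310:430],None,fx=3.3,fy=3.3,interpolation=2))
im=cv2.imread('pics/scene0.png');cv2.imwrite('pics/scene0t.png',cv2.resize(im[235:345,215:355],None,fx=5,fy=5,interpolation=2))
cv2.imwrite('pics/scene0c.png',cv2.resize(im[150:300,390:570],None,fx=4,fy=4,interpolation=2))
E
```

```text
(no output)
```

View pics/side0t.png

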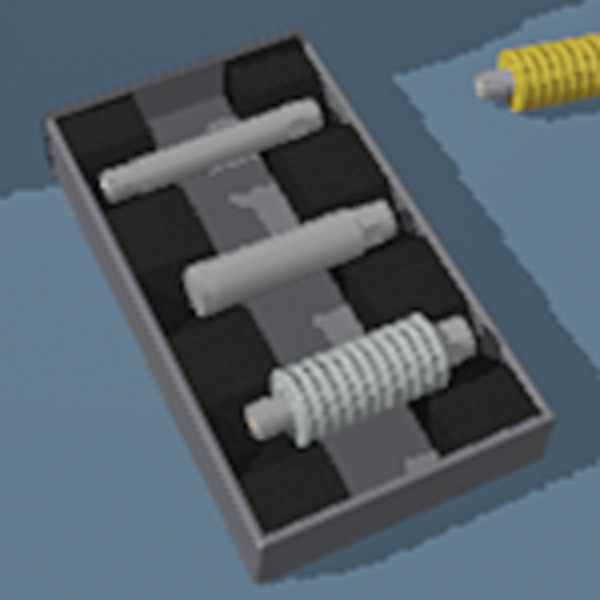

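View pics/scene0t.png

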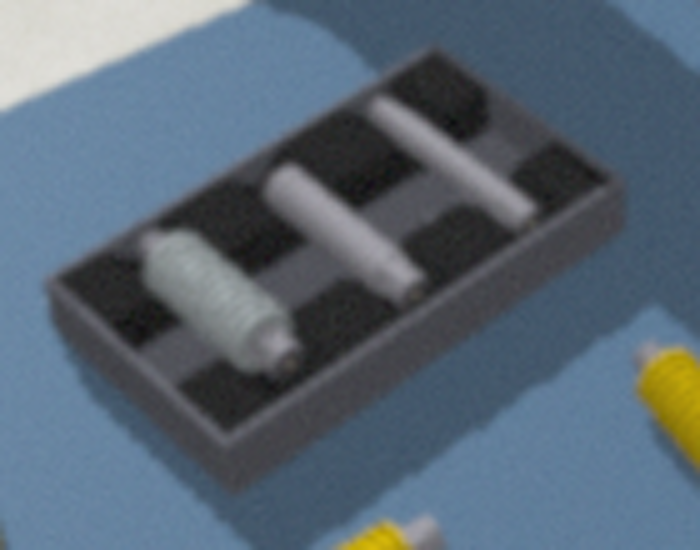

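View pics/side0c.png

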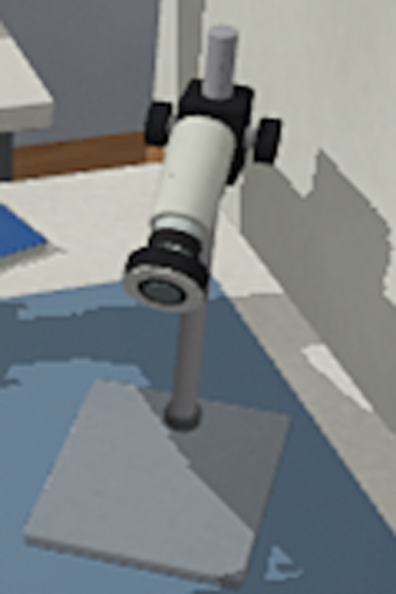

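View pics/scene0c.png

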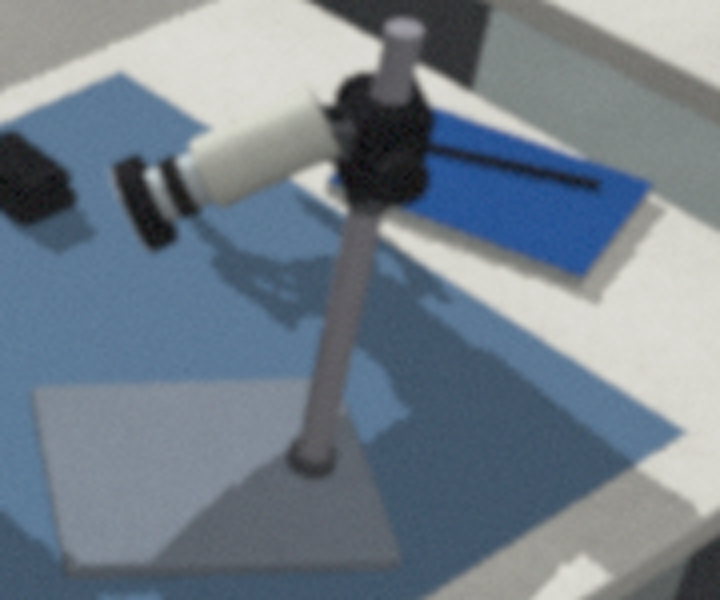

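```bash
cat > fit.py <<'E'
from h import *
from scipy.optimize import least_squares
np.set_printoptions(precision=4,suppress=True)
C={n:calibration(n) for n in('scene','side')}
def pose(p,l):
    c,s=np.cos(p[2]),np.sin(p[2]);return np.array([p[0]+c*l[0]-s*l[1],p[1]+s*l[0]+c*l[1],l[2]])
def fit(obs,x0,lbl):
    f=lambda p:np.concatenate([np.array(proj(n,pose(p,l),C[n]))-uv for n,l,uv in obs])
    r=least_squares(f,x0);print(lbl,r.x,np.degrees(r.x[2]),'\n',f(r.x).reshape(-1,2).round(1).tolist());return r.x
E
cat > f1.py <<'E'
from fit import *
z=.04
sd=lambda x,y:(270+x/4,255+y/4); sc=lambda x,y:(215+x/5,235+y/5)
X,Y=.078,.134
tr=fit([('side',(-X,Y,z),sd(48,120)),('side',(X,Y,z),sd(300,35)),('side',(X,-Y,z),sd(553,415)),('side',(-X,-Y,z),sd(258,545)),
('scene',(-X,-Y,z),sc(50,288)),('scene',(-X,Y,z),sc(432,48)),('scene',(X,Y,z),sc(622,185)),('scene',(X,-Y,z),sc(228,438))],[.45,-.1,.3],'tray')
sd=lambda x,y:(310+x/3.3,50+y/3.3); sc=lambda x,y:(390+x/4,150+y/4)
z=.015
st=fit([('side',(.11,.09,z),sd(98,380)),('side',(.11,-.09,z),sd(290,418)),('side',(-.11,-.09,z),sd(243,572)),('side',(-.11,.09,z),sd(25,538)),
('scene',(-.11,.09,z),sc(35,390)),('scene',(-.11,-.09,z),sc(65,568)),('scene',(.11,-.09,z),sc(400,562))],[.6,.2,1.3],'stand')
L=pose(st,(-.075,0,.235));F=pose(st,(-.075-.07*np.cos(np.pi/6),0,.2))
print('lens',L,'focus',F)
for n in C: print(n,'lens',proj(n,L,C[n]),'focus',proj(n,F,C[n]))
print('att groove',pose(tr,(0,-.08,.043)),pose(tr,(.058,-.08,.043)))
for n in C: print(n,[np.round(proj(n,pose(tr,(x,-.08,.043)),C[n]),1) for x in(-.056,-.038,.038,.058)])
E
python3 f1.py
```

```text
tray [ 0.5426 -0.1714  0.1398] 8.008576997318167 
 [[-1.2, -1.5], [0.3, -2.3], [1.9, 0.9], [0.9, 1.5], [-1.9, -2.5], [0.8, -2.0], [1.2, -1.9], [-0.5, 1.5]]
stand [0.7313 0.2196 0.9845] 56.41011492331867 
 [[-0.5, -0.7], [1.4, -0.7], [1.2, 2.9], [-0.3, -1.4], [-1.2, -1.5], [0.1, -0.3], [1.0, -1.3]]
lens [0.6898 0.1571 0.235 ] focus [0.6562 0.1066 0.2   ]
scene lens (np.float64(422.71866325294604), np.float64(202.3313517963995)) focus (np.float64(397.04384304974195), np.float64(214.33069250502857))
side lens (np.float64(360.322187967331), np.float64(138.54452733099515)) focus (np.float64(352.9314905500142), np.float64(165.9795044256532))
att groove [ 0.5537 -0.2506  0.043 ] [ 0.6111 -0.2425  0.043 ]
scene [array([245.2, 283.3]), array([249.3, 286.9]), array([267.5, 302.7]), array([272.5, 307.1])]
side [array([333.3, 361.7]), array([342. , 358.1]), array([377.4, 343.3]), array([386.3, 339.5])]
```

Call:
drive_tool:
  increments:
    - {"tx": 0.4, "ty": -0.85, "tz": 0, "twist": -0.55}
    - {"tx": 0.4, "ty": -0.85, "tz": 0, "twist": -0.55}
    - {"tx": 0.4, "ty": -0.85, "tz": 0, "twist": -0.55}
    - {"tx": 0.4, "ty": -0.85, "tz": 0, "twist": -0.55}
    - {"tx": 0.4, "ty": -0.85, "tz": 0, "twist": -0.55}
  fingers: 54

```text
t: 0.78
eef_pos: [0.3197, 0.255, 0.2314]
tool_rot: [0.116, -0.116, 0.698, -0.697]
wrist_force: [0.2, 1.0, 0.3]
width: 0.054
```

Call:
drive_tool:
  increments:
    - {"tx": 0.4, "ty": -0.85, "tz": 0, "twist": -0.55}
    - {"tx": 0.4, "ty": -0.85, "tz": 0, "twist": -0.55}
    - {"tx": 0.4, "ty": -0.85, "tz": 0, "twist": -0.55}
    - {"tx": 0.4, "ty": -0.85, "tz": 0, "twist": -0.55}
    - {"tx": 0.4, "ty": -0.85, "tz": 0, "twist": -0.55}

```text
t: 1.4
eef_pos: [0.4397, 0.0, 0.231]
tool_rot: [0.187, -0.187, -0.682, 0.682]
wrist_force: [0.6, 0.0, 0.2]
width: 0.0538
```

Call:
drive_tool:
  increments:
    - {"tx": 0.38, "ty": -0.84, "tz": 0, "twist": -0.55}
    - {"tx": 0.38, "ty": -0.84, "tz": 0, "twist": -0.55}
    - {"tx": 0.38, "ty": -0.84, "tz": 0, "twist": -0.55}
    - {"tx": 0.38, "ty": -0.84, "tz": 0, "twist": -0.55}
    - {"tx": 0.38, "ty": -0.84, "tz": 0, "twist": -0.55}
    - {"tx": 0.38, "ty": -0.84, "tz": 0, "twist": -0.55}

```text
t: 2.15
eef_pos: [0.5532, -0.251, 0.2296]
tool_rot: [0.455, -0.453, -0.542, 0.542]
wrist_force: [-0.8, 0.3, 0.3]
width: 0.0538
```

```bash
python3 - <<'E'
from h import *
from scipy.spatial.transform import Rotation as R
np.set_printoptions(precision=4,suppress=True)
s=get_state();q=s['tool_rot'];M=R.from_quat([*q[1:],q[0]]).as_matrix()
print(s['qpos'],s['eef_pos']);print(M);c=calibration('wrist');np.save('w1c.npy',c['pose']);print(c['pose'])
im=snap('wrist','wrist1.png')
np.savez('w1.npz',K=c['intrinsics'],T=c['pose'])
E
```

```text
[-0.1691  0.3732  0.2699 -0.0002 -1.47   -1.2259] [ 0.5532 -0.251   0.2296]
[[-0.1749 -0.0024 -0.9846]
 [ 0.9846  0.0006 -0.1749]
 [ 0.001  -1.      0.0023]]
[[-0.1753  0.9369  0.3024  0.4757]
 [ 0.9845  0.1664  0.0552 -0.2658]
 [ 0.0014  0.3074 -0.9516  0.3739]
 [ 0.      0.      0.      1.    ]]
```

View pics/wrist1.png

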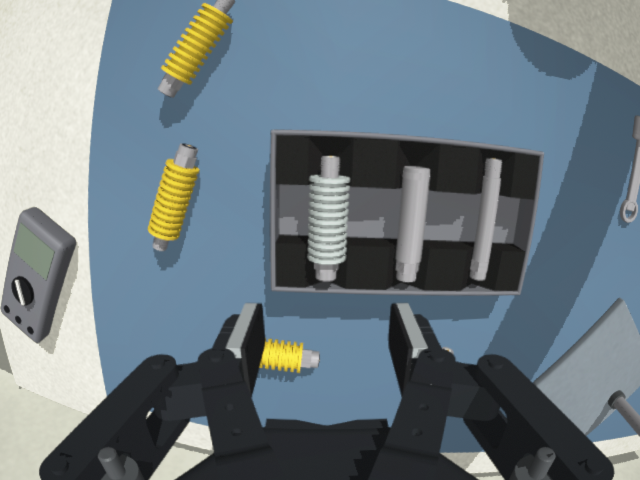

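```bash
python3 - <<'E'
import cv2
im=cv2.imread('pics/wrist1.png');cv2.imwrite('pics/w1t.png',cv2.resize(im[120:305,260:410],None,fx=3.2,fy=3.2,interpolation=2))
cv2.imwrite('pics/w1tt.png',cv2.resize(im[115:310,260:550],None,fx=2.7,fy=2.7,interpolation=2))
E
```

```text
(no output)
```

View pics/w1t.png

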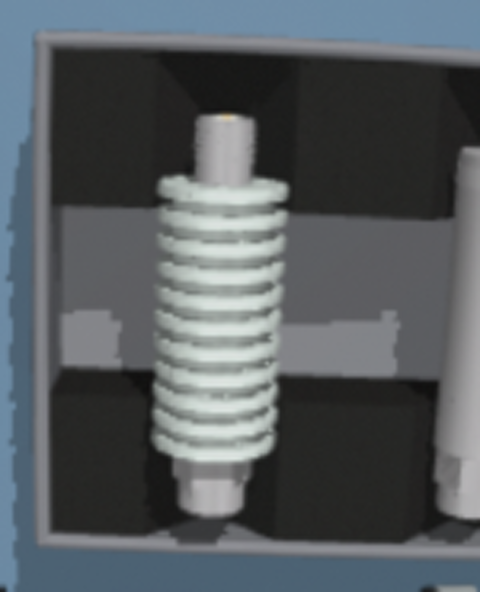

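View pics/w1tt.png

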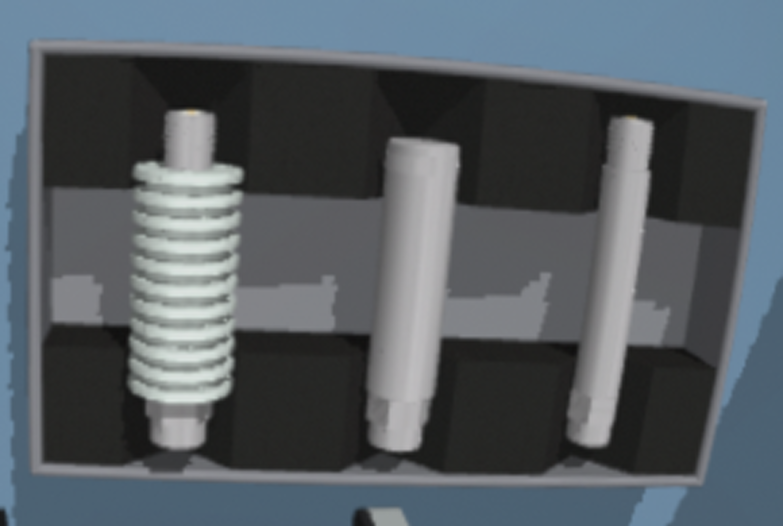

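```bash
cat > f2.py <<'E'
from fit import *
w=np.load('w1.npz');C['wrist']=dict(intrinsics=w['K'],pose=w['T'])
a=lambda x,y:(260+(x+.5)/3.2-.5,120+(y+.5)/3.2-.5); b=lambda x,y:(260+(x+.5)/2.7-.5,115+(y+.5)/2.7-.5)
X,Y=.078,.134;z=.04
tr=fit([('wrist',(-X,-Y,z),b(32,43)),('wrist',(-X,Y,z),b(765,100)),('wrist',(X,Y,z),b(702,483)),('wrist',(X,-Y,z),b(33,470))],[.54,-.17,.14],'tray')
print('groove ctr',pose(tr,(0,-.08,.043)))
for nm,p,z in(('fin1',a(223.5,190),.043),('fin2',a(213,440),.043),('nut tip top',a(211,515),.052),('tail tip top',a(226,117),.051),('body end top',a(213,457),.061),('body start top',a(223,178),.061)):
    P=atz('wrist',*p,z,C['wrist']);d=P[:2]-tr[:2];c,s=np.cos(tr[2]),np.sin(tr[2]);print(nm,P,'tray frame',c*d[0]+s*d[1],-s*d[0]+c*d[1])
E
python3 f2.py
```

```text
tray [ 0.5409 -0.1704  0.1413] 8.09782576568539 
 [[-0.6, -1.5], [1.2, -0.6], [0.5, 0.9], [-0.7, 1.9]]
groove ctr [ 0.5522 -0.2496  0.043 ]
fin1 [ 0.5182 -0.2548  0.043 ] tray frame -0.03438576352950938 -0.08031148635662208
fin2 [ 0.5915 -0.2447  0.043 ] tray frame 0.03958552609982275 -0.08066287013127561
nut tip top [ 0.6115 -0.2418  0.052 ] tray frame 0.05981441480258901 -0.08055742929975954
tail tip top [ 0.4973 -0.2579  0.051 ] tray frame -0.05547872645195436 -0.08048487959110556
body end top [ 0.5902 -0.245   0.061 ] tray frame 0.03825118551887701 -0.08073335875339557
body start top [ 0.5127 -0.2561  0.061 ] tray frame -0.039957727391014046 -0.08082645175652535
```

Call:
drive_tool:
  increments:
    - {"tx": 0, "ty": 0.002, "tz": -0.15, "twist": -0.022}
    - {"tx": 0, "ty": 0.002, "tz": -0.3, "twist": -0.022}
    - {"tx": 0, "ty": 0.002, "tz": -0.43, "twist": -0.022}
    - {"tx": 0, "ty": 0.002, "tz": -0.43, "twist": -0.022}

```text
t: 2.7
eef_pos: [0.5509, -0.2471, 0.0997]
tool_rot: [0.464, -0.46, -0.534, 0.536]
wrist_force: [-0.1, -0.1, 0.2]
width: 0.0539
```

```bash
python3 - <<'E'
from h import *
print(get_state()['eef_pos'],get_state()['wrist_force']);snap('wrist','wrist2.png')
E
```

```text
[ 0.55088779 -0.24707014  0.09971119] [-0.09411062 -0.1482625   0.23389412]
```

View pics/wrist2.png

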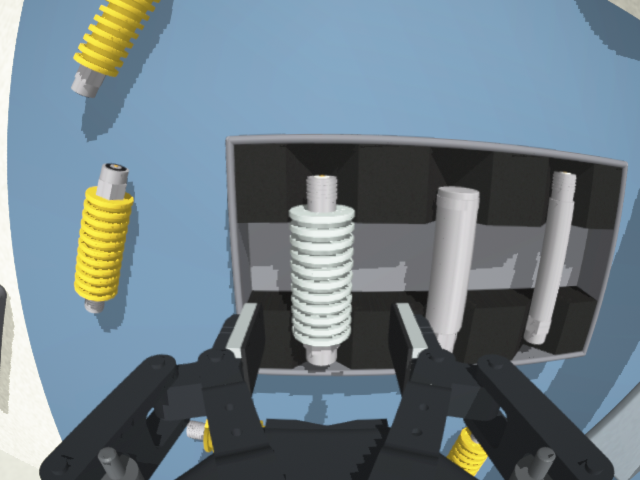

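Call:
drive_tool:
  increments:
    - {"tx": 0.007, "ty": -0.011, "tz": -0.1, "twist": 0}
    - {"tx": 0.007, "ty": -0.011, "tz": -0.18, "twist": 0}
    - {"tx": 0.007, "ty": -0.011, "tz": -0.26, "twist": 0}
    - {"tx": 0.007, "ty": -0.011, "tz": -0.26, "twist": 0}

```text
t: 3.25
eef_pos: [0.5556, -0.2518, 0.0251]
tool_rot: [0.462, -0.462, -0.535, 0.535]
wrist_force: [-0.4, 0.6, 0.6]
width: 0.0538
```

Call:
drive_tool:
  increments:
    - {"tx": -0.005, "ty": 0.003, "tz": -0.008, "twist": 0}
    - {"tx": -0.005, "ty": 0.003, "tz": -0.008, "twist": 0}
    - {"tx": -0.005, "ty": 0.003, "tz": -0.008, "twist": 0}
    - {"tx": -0.005, "ty": 0.003, "tz": -0.008, "twist": 0}
    - {"tx": -0.005, "ty": 0.003, "tz": -0.008, "twist": 0}
  fingers: 0

```text
t: 3.88
eef_pos: [0.5557, -0.2494, 0.0249]
tool_rot: [-0.461, 0.463, 0.536, -0.533]
wrist_force: [-0.1, 8.0, 6.8]
width: 0.0344
```

Call:
drive_tool:
  increments:
    - {"tx": 0, "ty": 0, "tz": 0.1, "twist": 0}
    - {"tx": 0, "ty": 0, "tz": 0.2, "twist": 0}
    - {"tx": 0, "ty": 0, "tz": 0.25, "twist": 0}
    - {"tx": 0, "ty": 0, "tz": 0.25, "twist": 0}

```text
t: 4.38
eef_pos: [0.5547, -0.2512, 0.0984]
tool_rot: [-0.462, 0.464, 0.535, -0.534]
wrist_force: [-0.6, 0.4, -2.6]
width: 0.0342
```

```bash
python3 - <<'E'
from h import *
s=get_state();print(s['eef_pos'],s['wrist_force'],s['width']);snap('wrist','wrist3.png');im=snap('side','side3.png');cv2.imwrite('pics/side3c.png',cv2.resize(im[200:420,250:480],None,fx=2.6,fy=2.6,interpolation=2))
E
```

```text
[ 0.55467573 -0.25120087  0.09840727] [-0.58207579  0.35765436 -2.59915518] 0.034219245374931935
```

View pics/wrist3.png

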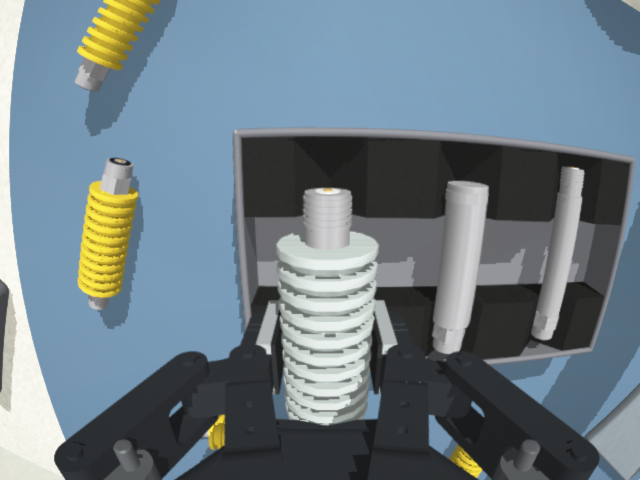

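View pics/side3c.png

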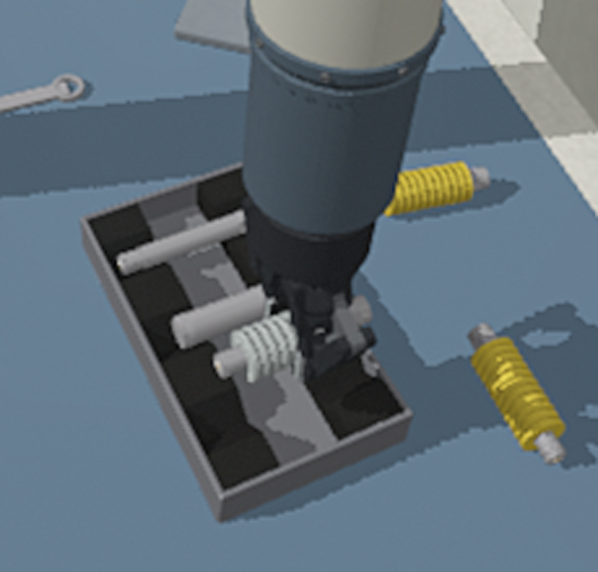

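Call:
drive_tool:
  increments:
    - {"tx": -0.2, "ty": 0.04, "tz": 0, "twist": 0}
    - {"tx": -0.39, "ty": 0.086, "tz": 0, "twist": 0}
    - {"tx": -0.39, "ty": 0.086, "tz": -0.08, "twist": 0}
    - {"tx": -0.39, "ty": 0.086, "tz": -0.165, "twist": 0}
    - {"tx": -0.39, "ty": 0.086, "tz": -0.165, "twist": 0}

```text
t: 5.1
eef_pos: [0.4343, -0.2247, 0.0449]
tool_rot: [0.465, -0.461, -0.534, 0.536]
wrist_force: [0.4, -0.1, -1.8]
width: 0.0346
```

```bash
python3 - <<'E'
from h import *
s=get_state();print(s['eef_pos'],s['wrist_force'],s['width']);snap('wrist','wrist4.png');im=snap('side','side4.png');cv2.imwrite('pics/side4c.png',cv2.resize(im[230:400,220:420],None,fx=3.5,fy=3.5,interpolation=2))
E
```

```text
[ 0.43434792 -0.2247399   0.04493615] [ 0.44439206 -0.05083476 -1.84453781] 0.03462447497273299
```

View pics/wrist4.png

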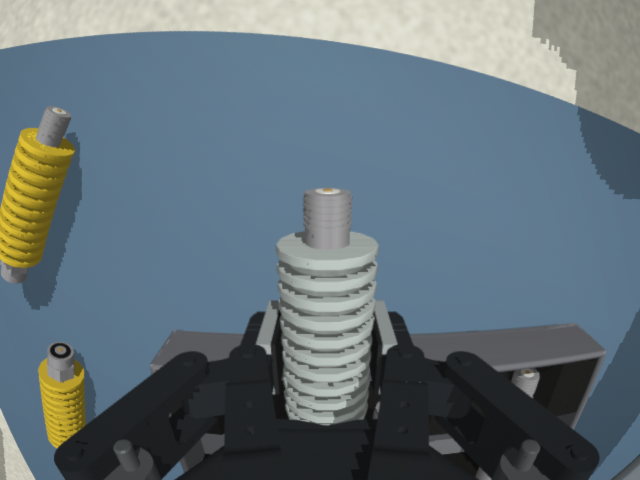

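View pics/side4c.png

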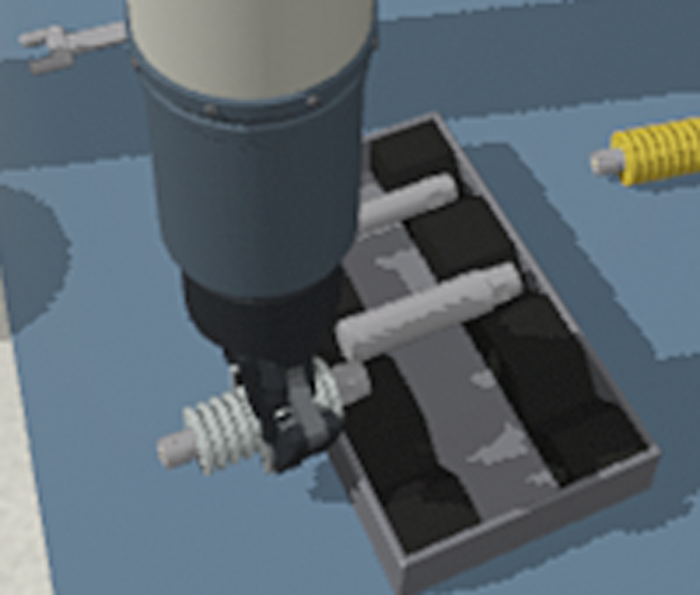

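Call:
drive_tool:
  increments:
    - {"tx": 0.017, "ty": 0.002, "tz": -0.005, "twist": 0}
    - {"tx": 0.016, "ty": 0.002, "tz": -0.02, "twist": 0}
    - {"tx": 0.013, "ty": 0.002, "tz": -0.035, "twist": 0}
    - {"tx": 0.01, "ty": 0.002, "tz": -0.05, "twist": 0}
    - {"tx": 0.007, "ty": 0.001, "tz": -0.06, "twist": 0}
    - {"tx": 0.007, "ty": 0.001, "tz": -0.06, "twist": 0}

```text
t: 5.95
eef_pos: [0.4395, -0.2257, 0.0314]
tool_rot: [-0.461, 0.463, 0.535, -0.535]
wrist_force: [-6.0, 2.1, 14.1]
width: 0.0343
```

```bash
python3 - <<'E'
from h import *
s=get_state();print(s['eef_pos'],s['wrist_force'],s['width']);snap('wrist','wrist5.png');im=snap('side','side5.png');cv2.imwrite('pics/side5c.png',cv2.resize(im[230:400,220:420],None,fx=3.5,fy=3.5,interpolation=2))
E
```

```text
[ 0.43948042 -0.22572812  0.03140737] [-5.97599415  2.06359053 14.11473395] 0.03432579066615444
```

View pics/wrist5.png

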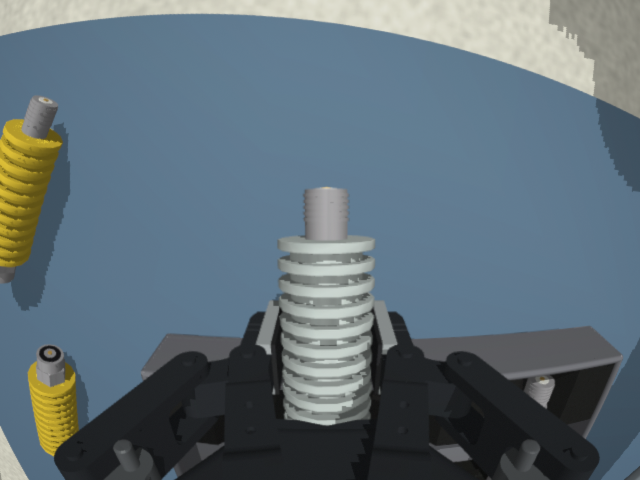

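View pics/side5c.png

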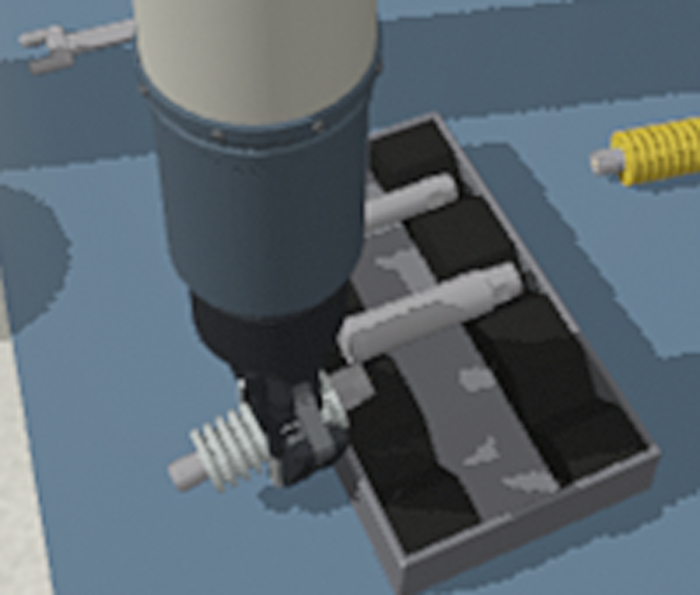

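Call:
drive_tool:
  increments:
    - {"tx": -0.004, "ty": 0, "tz": -0.012, "twist": 0}
    - {"tx": -0.008, "ty": -0.001, "tz": -0.024, "twist": 0}
    - {"tx": -0.012, "ty": -0.001, "tz": -0.036, "twist": 0}
    - {"tx": -0.012, "ty": -0.001, "tz": -0.036, "twist": 0}

```text
t: 6.55
eef_pos: [0.4377, -0.2263, 0.0214]
tool_rot: [-0.46, 0.464, 0.536, -0.534]
wrist_force: [-3.4, 2.1, 15.6]
width: 0.0347
```

```bash
python3 - <<'E'
from h import *
s=get_state();print(s['eef_pos'],s['wrist_force'],s['width']);snap('wrist','wrist6.png');im=snap('side','side6.png');cv2.imwrite('pics/side6c.png',cv2.resize(im[230:400,220:420],None,fx=3.5,fy=3.5,interpolation=2))
E
```

```text
[ 0.4376893  -0.22626731  0.02139038] [-3.36330457  2.07652886 15.58435037] 0.03468208972336153
```

View pics/wrist6.png

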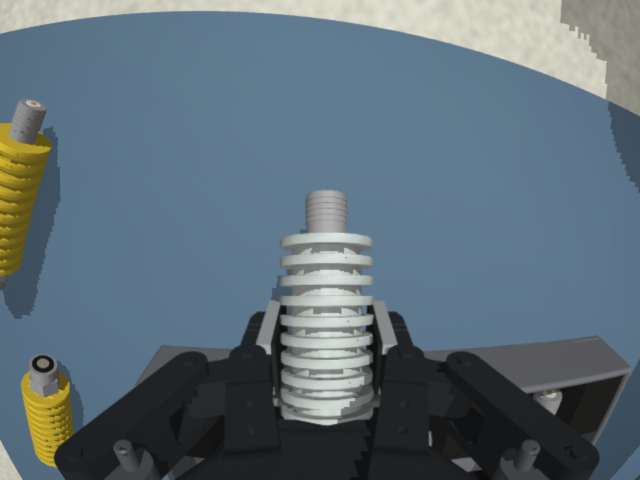

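View pics/side6c.png

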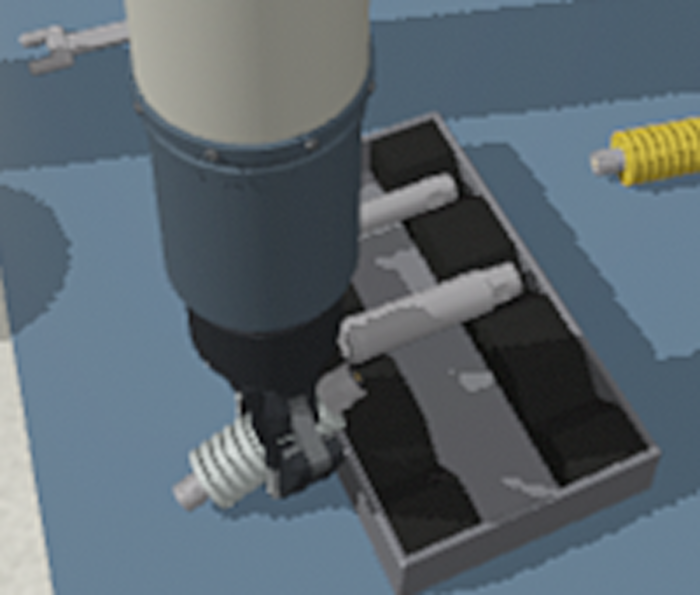

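```bash
python3 - <<'E'
import cv2,numpy as np
a=[cv2.resize(cv2.imread(f'pics/wrist{i}.png')[180:330,265:390],None,fx=3.2,fy=3.2,interpolation=2) for i in(3,6)]
cv2.imwrite('pics/cmp36.png',np.hstack(a))
E
```

```text
(no output)
```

View pics/cmp36.png

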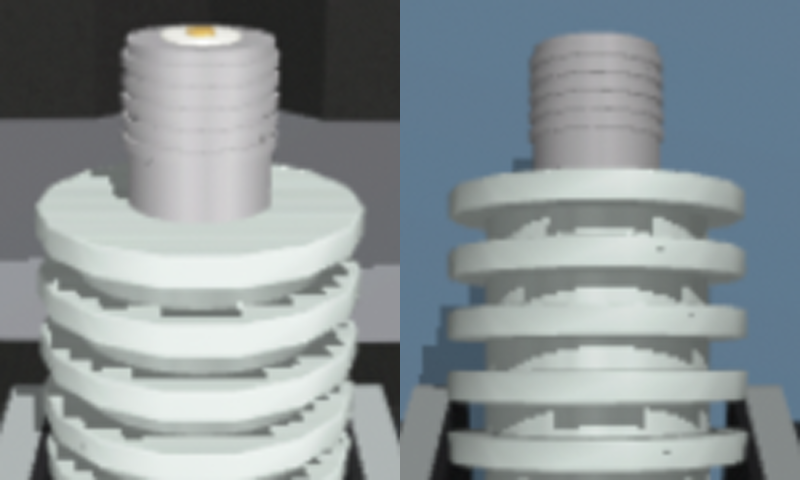

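```bash
cat > ang.py <<'E'
from h import *
from scipy.optimize import least_squares
np.set_printoptions(precision=4,suppress=True)
w=np.load('w1.npz');Tw=w['T'];K=w['K']
from scipy.spatial.transform import Rotation as R
# tool->cam constant, from reading at w1
q=[.455,-.453,-.542,.542];Mt=R.from_quat([*q[1:],q[0]]).as_matrix();T0=np.eye(4);T0[:3,:3]=Mt;T0[:3,3]=[.5532,-.251,.2296]
TC=np.linalg.inv(T0)@Tw   # cam in tool
CC=dict(intrinsics=K,pose=TC)
def axis(th):return np.array([0,-np.sin(th),-np.cos(th)])   # toward male, in tool frame (y down, male = -z)
def circ(p,s,r):
    a,b,th,e=p;u=axis(th);v=np.array([0,-np.cos(th),np.sin(th)]);c=np.array([e,-b,-a])+s*u
    t=np.linspace(0,2*np.pi,180)
    P=np.array([proj('wrist',c+r*(np.cos(k)*np.array([1,0,0])+np.sin(k)*v),CC) for k in t]);return P
def feats(p):
    A=circ(p,-.038,.018);B=circ(p,-.056,.008)
    return np.array([A[:,0].min(),A[:,0].max(),A[:,1].min(),B[:,0].min(),B[:,0].max(),B[:,1].min()])
def run(o,lbl,x0=(0,.0185,0,0)):
    r=least_squares(lambda p:(feats(p)-o),x0,x_scale=[.01,.01,.3,.01],diff_step=1e-3)
    print(lbl,'a,b mm',r.x[:2]*1e3,'th',np.degrees(r.x[2]),'e',r.x[3]*1e3,'res',r.fun.round(1));return r.x
X=lambda x:265+(x+.5)/3.2-.5
Y=lambda y:180+(y+.5)/3.2-.5
if __name__=='__main__':
    run(np.array([X(37),X(363),Y(165),X(125),X(277),Y(26)]),'level')
    run(np.array([X(50),X(345),Y(168),X(131),X(261),Y(32)]),'tilt',(0,.0185,.4,0))
E
python3 ang.py
```

```text
level a,b mm [-2.6756 22.1822] th 4.872714705156695 e -0.36638096667457615 res [-0.1  0.4 -0.1  0.3 -0.6  0.1]
tilt a,b mm [-2.3341 21.4849] th 25.229493158721592 e -0.7910646604156356 res [-0.3 -0.1  0.   0.5 -0.  -0. ]
```

Call:
drive_tool:
  increments:
    - {"tx": 0, "ty": 0, "tz": 0.2, "twist": 0}
    - {"tx": 0, "ty": 0, "tz": 0.4, "twist": 0}
    - {"tx": 0, "ty": 0, "tz": 0.6, "twist": 0}
    - {"tx": 0, "ty": 0, "tz": 0.8, "twist": 0}
    - {"tx": 0, "ty": 0, "tz": 0.9, "twist": 0}
    - {"tx": 0, "ty": 0, "tz": 0.9, "twist": 0}

```text
t: 7.4
eef_pos: [0.4363, -0.2257, 0.2909]
tool_rot: [-0.461, 0.464, 0.536, -0.534]
wrist_force: [0.4, -0.2, -2.3]
width: 0.0345
```

```bash
python3 - <<'E'
from h import *
s=get_state();print(s['eef_pos'],s['tool_rot'],s['wrist_force'],s['width']);c=calibration('wrist');np.savez('w7.npz',K=c['intrinsics'],T=c['pose']);print(np.array(c['pose']))
snap('wrist','wrist7.png');im=snap('side','side7.png');cv2.imwrite('pics/side7c.png',cv2.resize(im[60:260,200:440],None,fx=3.3,fy=3,interpolation=2)[:600,:792])
im=snap('scene','scene7.png')
E
```

```text
[ 0.43632303 -0.22570586  0.29088593] [-0.4609684   0.46430237  0.53564414 -0.53386965] [ 0.38679411 -0.22942916 -2.30407709] 0.03450405639666578
[[-0.14426443  0.93931108  0.31125949  0.35733565]
 [ 0.98953802  0.13742114  0.04393098 -0.23770832]
 [-0.00150878  0.31434078 -0.94930901  0.43456859]
 [ 0.          0.          0.          1.        ]]
```

View pics/side7.png

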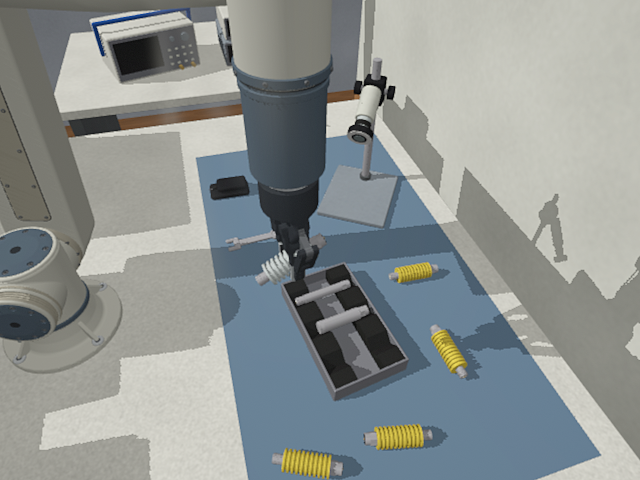

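View pics/scene7.png

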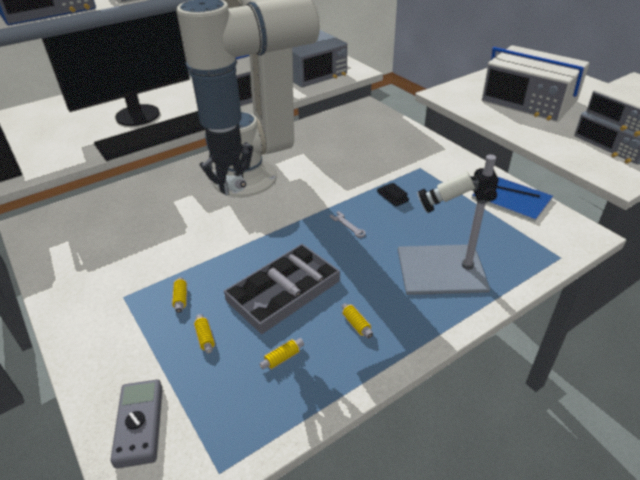

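```bash
python3 - <<'E'
import cv2
im=cv2.imread('pics/side7.png');cv2.imwrite('pics/side7c.png',cv2.resize(im[220:300,245:340],None,fx=7,fy=7,interpolation=2))
im=cv2.imread('pics/wrist7.png');cv2.imwrite('pics/w7c.png',cv2.resize(im[180:330,265:390],None,fx=4,fy=4,interpolation=2))
E
```

```text
(no output)
```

View pics/side7c.png

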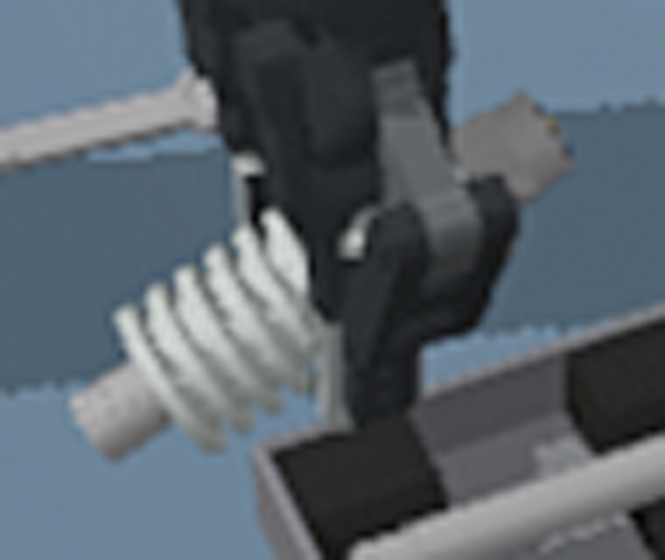

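View pics/w7c.png

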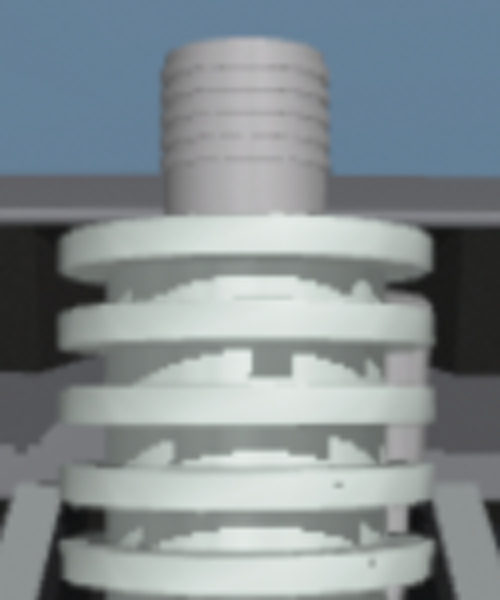

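```bash
cat > m7.py <<'E'
import ang; from ang import *
st=get_state()
q=st['tool_rot'];M=R.from_quat([*q[1:],q[0]]).as_matrix();T0=np.eye(4);T0[:3,:3]=M;T0[:3,3]=st['eef_pos']
print('tool z yaw',np.degrees(np.arctan2(-M[1,2],-M[0,2])))
w=np.load('w7.npz');TC7=np.linalg.inv(T0)@w['T'];print(ang.TC,'\n',TC7)
ang.CC['pose']=TC7
X=lambda x:265+(x+.5)/4-.5
Y=lambda y:180+(y+.5)/4-.5
run(np.array([X(58),X(433),Y(212),X(161),X(329),Y(37)]),'tilt',(0,.0185,.4,0))
C=calibration('side')
def f(p):
    a,b,th=p;u=axis(th);c=np.array([0,-b,-a])
    g=lambda s:np.array(proj('side',T0[:3,3]+M@(c+s*u),C))
    return np.r_[g(-.056)-(258.4,280.7),g(.058)-(322.9,240.0)]
r=least_squares(f,[0,.0185,.4],x_scale=[.01,.01,.3]);print('side a,b',r.x[:2]*1e3,np.degrees(r.x[2]),r.fun)
for th in(20,25,30):print(th,f([-.002,.0185,np.radians(th)]))
E
python3 m7.py
```

```text
tool z yaw 8.27154108182755
[[ 1.      0.0002 -0.0008 -0.0006]
 [ 0.0008 -0.3091  0.951  -0.1441]
 [-0.     -0.951  -0.3091  0.0791]
 [ 0.      0.      0.      1.    ]] 
 [[ 1.      0.0014 -0.003  -0.0012]
 [ 0.0033 -0.3168  0.9485 -0.1476]
 [ 0.0004 -0.9485 -0.3168  0.0788]
 [ 0.      0.      0.      1.    ]]
tilt a,b mm [-1.5894 27.7871] th 25.075259819868386 e -1.8023009912850578 res [-0.3  0.1  0.1  0.7 -0.4 -0.1]
side a,b [-1.5128 20.8005] 22.60529071794637 [-0.8896  0.8504  1.0412 -0.6334]
20 [-1.8229  1.1312  1.2533  1.5474]
25 [-0.3436  2.6802  0.1289 -0.3021]
30 [ 1.3598  4.0489 -1.2625 -2.0038]
```

Call:
drive_tool:
  increments:
    - {"tx": 0.017, "ty": 0, "tz": -0.2, "twist": 0}
    - {"tx": 0.017, "ty": 0, "tz": -0.4, "twist": 0}
    - {"tx": 0.017, "ty": 0, "tz": -0.6, "twist": 0}
    - {"tx": 0.017, "ty": 0, "tz": -0.76, "twist": 0}
    - {"tx": 0.017, "ty": 0, "tz": -0.84, "twist": 0}
    - {"tx": 0.017, "ty": 0, "tz": -0.87, "twist": 0}
    - {"tx": 0.017, "ty": 0, "tz": -0.89, "twist": 0}
    - {"tx": 0.017, "ty": 0, "tz": -0.906, "twist": 0}

```text
t: 8.55
eef_pos: [0.4392, -0.2255, 0.0187]
tool_rot: [0.463, -0.462, -0.534, 0.535]
wrist_force: [-13.3, 7.0, 20.1]
width: 0.0345
```

Call:
drive_tool:
  increments:
    - {"tx": 0, "ty": 0, "tz": 0, "twist": 0}
    - {"tx": 0, "ty": 0, "tz": 0, "twist": 0}

```text
t: 8.8
eef_pos: [0.4392, -0.2254, 0.0184]
tool_rot: [0.463, -0.462, -0.534, 0.535]
wrist_force: [-8.7, 2.7, 10.4]
width: 0.0348
```

```bash
python3 - <<'E'
from h import *
s=get_state();print(s['eef_pos'],s['wrist_force'],s['width']);im=snap('wrist','wrist8.png');a=snap('side','side8.png')
cv2.imwrite('pics/c8.png',np.hstack([cv2.resize(im[180:330,265:390],None,fx=3,fy=3,interpolation=2),cv2.resize(a[315:390,250:350],(400,450),interpolation=2)]))
E
```

```text
[ 0.43923962 -0.22544813  0.0184125 ] [-8.73730614  2.65711327 10.39147405] 0.034773721663343804
```

View pics/c8.png

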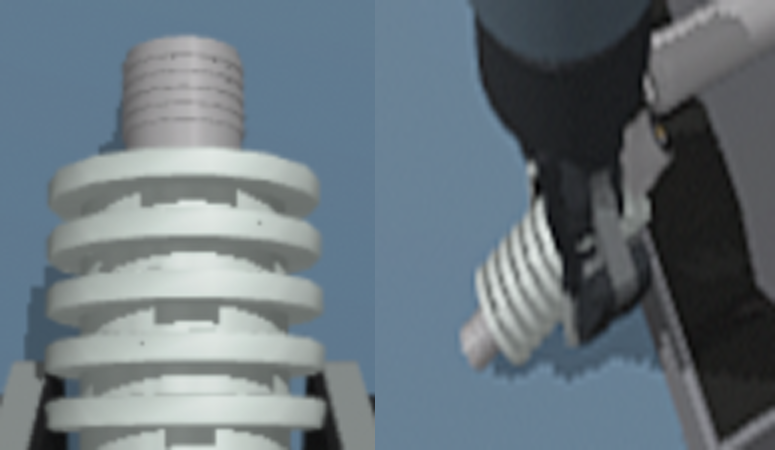

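Call:
drive_tool:
  increments:
    - {"tx": -0.017, "ty": 0, "tz": 0.2, "twist": 0}
    - {"tx": -0.017, "ty": 0, "tz": 0.4, "twist": 0}
    - {"tx": -0.017, "ty": 0, "tz": 0.6, "twist": 0}
    - {"tx": -0.017, "ty": 0, "tz": 0.8, "twist": 0}
    - {"tx": -0.017, "ty": 0, "tz": 0.906, "twist": 0}
    - {"tx": -0.017, "ty": 0, "tz": 0.906, "twist": 0}

```text
t: 9.65
eef_pos: [0.4366, -0.2259, 0.2923]
tool_rot: [-0.46, 0.465, 0.536, -0.534]
wrist_force: [0.0, 0.4, -3.7]
width: 0.0344
```

```bash
python3 - <<'E'
from h import *
s=get_state();print(s['eef_pos'],s['tool_rot'],s['wrist_force'],s['width'])
im=snap('wrist','wrist9.png');a=snap('side','side9.png')
cv2.imwrite('pics/side9c.png',cv2.resize(a[220:300,245:340],None,fx=7,fy=7,interpolation=2))
cv2.imwrite('pics/w9c.png',cv2.resize(im[180:330,265:390],None,fx=4,fy=4,interpolation=2))
E
```

```text
[ 0.43660178 -0.22586593  0.29228067] [-0.46010255  0.46514464  0.53600508 -0.533521  ] [ 0.03012414  0.44248512 -3.68505186] 0.03436812570954866
```

View pics/side9c.png

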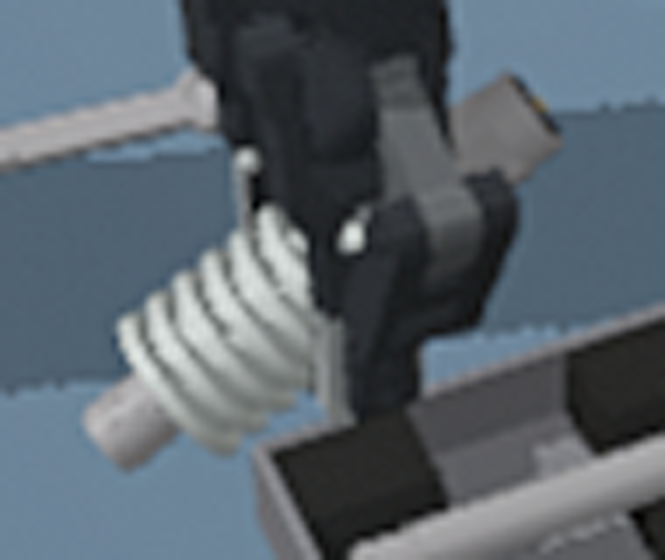

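View pics/w9c.png

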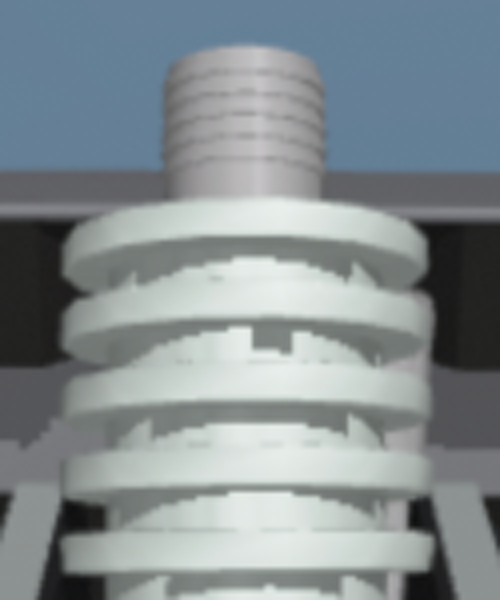

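```bash
cat > m9.py <<'E'
from ang import *
C=calibration('side')
yaw=np.radians(8.2)
def fit9(tail,fin,male,lbl):
    p=[np.array((245+(x+.5)/7-.5,220+(y+.5)/7-.5)) for x,y in(tail,fin,male)]
    def g(v,s):
        x,z,th,y=v;u=np.array([np.cos(th)*np.cos(yaw),np.cos(th)*np.sin(yaw),np.sin(th)])
        return np.array(proj('side',np.array([x,y,z])+s*u,C))
    f=lambda v:np.r_[g(v,-.056)-p[0],g(v,-.038)-p[1],g(v,.058)-p[2],(v[3]+.2253)/.002]
    r=least_squares(f,[.435,.308,.4,-.225],x_scale=[.01,.01,.1,.01]);print(lbl,r.x[[0,3,1]],np.degrees(r.x[2]),r.fun.round(2))
fit9((96,430),(168,380),(545,123),'before')
fit9((104,439),(173.5,386),(537,108),'now')
E
python3 m9.py
cat >> m9.py <<'E'
import ang
X=lambda x:265+(x+.5)/4-.5
Y=lambda y:180+(y+.5)/4-.5
run(np.array([X(63),X(428),Y(198),X(165),X(325),Y(45)]),'wrist now',(0,.0185,.5,0))
E
python3 m9.py|tail -1
```

```text
before [ 0.4329 -0.2249  0.3104] 25.660362989233832 [-0.19  0.17 -0.27  0.32  0.5  -0.38  0.22]
now [ 0.4326 -0.2252  0.3113] 30.37826709278966 [ 0.07 -0.01 -0.2   0.16  0.14 -0.12  0.06]
wrist now a,b mm [-3.0403 23.2456] th 30.228814480814044 e -0.8754097956605928 res [-0.2  0.   0.   0.4 -0.3 -0. ]
```

```bash
python3 - <<'E'
import cv2
im=cv2.imread('pics/side9.png');cv2.imwrite('pics/s9b.png',cv2.resize(im[155:235,310:405],None,fx=7,fy=7,interpolation=2))
cv2.imwrite('pics/s9l.png',cv2.resize(im[60:150,335:405],None,fx=6.6,fy=6.6,interpolation=2))
im=cv2.imread('pics/scene7.png');cv2.imwrite('pics/sc7b.png',cv2.resize(im[235:305,390:500],None,fx=7,fy=7,interpolation=2))
cv2.imwrite('pics/sc7l.png',cv2.resize(im[155:225,410:510],None,fx=7,fy=7,interpolation=2))
E
```

```text
(no output)
```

View pics/s9b.png

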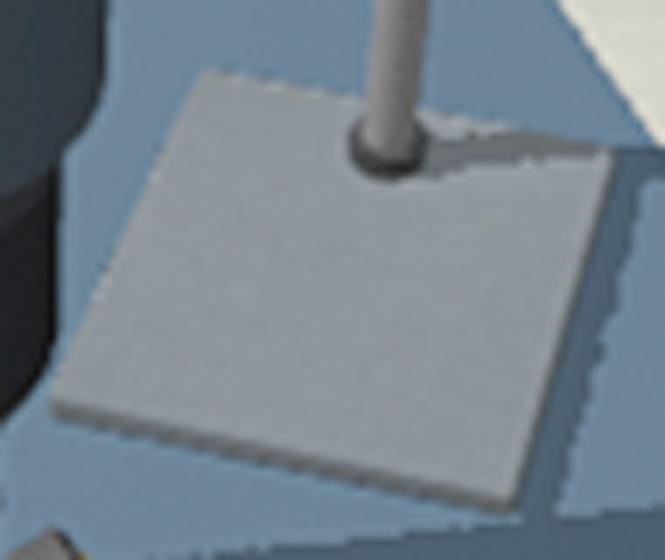

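View pics/s9l.png

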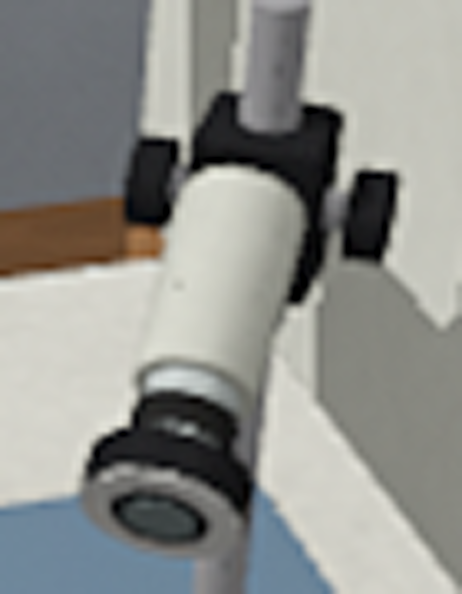

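View pics/sc7b.png

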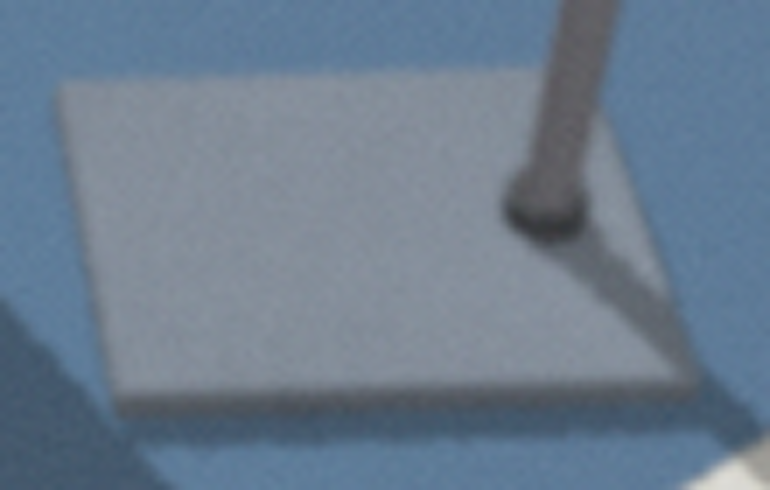

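View pics/sc7l.png

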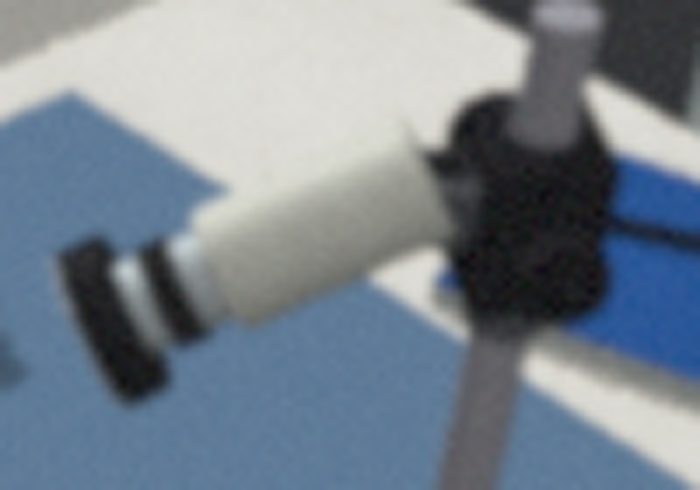

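```bash
cat > f3.py <<'E'
from fit import *
S=lambda x,y:(310+(x+.5)/7-.5,155+(y+.5)/7-.5); Cb=lambda x,y:(390+(x+.5)/7-.5,235+(y+.5)/7-.5)
z=.015
base=[('side',(.11,.09,z),S(205,70)),('side',(.11,-.09,z),S(612,152)),('side',(-.11,-.09,z),S(514,494)),('side',(-.11,.09,z),S(52,405)),
('scene',(-.11,.09,z),Cb(58,85)),('scene',(-.11,-.09,z),Cb(117,390)),('scene',(.11,-.09,z),Cb(698,378)),('scene',(.11,.09,z),Cb(586,68))]
lens=[('side',(-.075,0,.235),(335+164.5/6.6-.5,60+507.5/6.6-.5)),('scene',(-.075,0,.235),(410+92.5/7-.5,155+328.5/7-.5))]
back=[('scene',(.034,0,.298),(410+430.5/7-.5,155+180.5/7-.5))]
for n,o in(('base',base),('side base',base[:4]),('scene base',base[4:]),('base+lens',base+lens*2)):
    st=fit(o,[.73,.22,.98],n);print('   lens',pose(st,(-.075,0,.235)),'res lens/back',[(np.array(proj(a,pose(st,l),C[a]))-uv).round(1).tolist() for a,l,uv in lens+back])
# lens triangulated
A=[];b=[]
for a,l,uv in lens:
    o,d=ray(a,*uv,C[a]);d/=np.linalg.norm(d);P=np.eye(3)-np.outer(d,d);A.append(P);b.append(P@o)
p=np.linalg.lstsq(np.vstack(A),np.hstack(b),rcond=None)[0];print('lens tri',p)
E
python3 f3.py
```

```text
base [0.7284 0.22   0.9861] 56.500801770340445 
 [[-0.7, -0.1], [1.3, -0.3], [0.8, 1.2], [-0.8, -0.7], [-0.9, -1.2], [-0.5, 0.7], [1.1, -0.1], [0.5, -1.1]]
   lens [0.687  0.1575 0.235 ] res lens/back [[-0.3, 2.2], [-0.7, 0.3], [-0.5, -1.3]]
side base [0.7282 0.2208 0.99  ] 56.72301930260088 
 [[-1.0, -0.2], [1.0, -0.5], [0.8, 0.9], [-0.9, -0.7]]
   lens [0.6871 0.1581 0.235 ] res lens/back [[-0.4, 2.1], [-0.5, 0.2], [-0.4, -1.5]]
scene base [0.7292 0.2191 0.9824] 56.28531563152811 
 [[-0.9, -1.1], [-0.7, 0.9], [0.9, 0.3], [0.6, -0.8]]
   lens [0.6875 0.1567 0.235 ] res lens/back [[0.0, 2.4], [-0.7, 0.5], [-0.6, -1.0]]
base+lens [0.7289 0.2214 0.9856] 56.470546796879766 
 [[-0.6, -0.3], [1.3, -0.5], [0.7, 0.8], [-0.8, -1.0], [-0.4, -1.4], [0.0, 0.6], [1.5, -0.2], [0.9, -1.2], [-0.3, 1.9], [-0.1, 0.2], [-0.3, 1.9], [-0.1, 0.2]]
   lens [0.6875 0.1588 0.235 ] res lens/back [[-0.3, 1.9], [-0.1, 0.2], [0.0, -1.4]]
lens tri [0.6885 0.1587 0.2381]
```

Call:
drive_tool:
  increments:
    - {"tx": 0.1, "ty": 0.15, "tz": 0, "twist": 0.11}
    - {"tx": 0.2, "ty": 0.3, "tz": 0, "twist": 0.22}
    - {"tx": 0.3, "ty": 0.46, "tz": 0, "twist": 0.33}
    - {"tx": 0.4, "ty": 0.61, "tz": -0.1, "twist": 0.44}
    - {"tx": 0.5, "ty": 0.76, "tz": -0.25, "twist": 0.537}
    - {"tx": 0.561, "ty": 0.855, "tz": -0.4, "twist": 0.537}
    - {"tx": 0.561, "ty": 0.855, "tz": -0.547, "twist": 0.537}
    - {"tx": 0.561, "ty": 0.855, "tz": -0.547, "twist": 0.537}

```text
t: 10.75
eef_pos: [0.5998, 0.0308, 0.1189]
tool_rot: [0.207, -0.199, -0.675, 0.679]
wrist_force: [-0.4, 0.3, -2.6]
width: 0.0344
```

Call:
drive_tool:
  increments:
    - {"tx": 0, "ty": 0, "tz": 0, "twist": 0}
    - {"tx": 0, "ty": 0, "tz": 0, "twist": 0}

```text
t: 11.0
eef_pos: [0.605, 0.0308, 0.1272]
tool_rot: [-0.202, 0.205, 0.678, -0.677]
wrist_force: [-0.7, 0.7, -1.3]
width: 0.0344
```

```bash
python3 - <<'E'
from h import *
from scipy.spatial.transform import Rotation as R
s=get_state();q=s['tool_rot'];M=R.from_quat([*q[1:],q[0]]).as_matrix();print(s['eef_pos'],s['wrist_force'],s['width'],s['qpos'],'yaw',np.degrees(np.arctan2(-M[1,2],-M[0,2])),np.degrees(np.arctan2(M[1,0],M[0,0]))-90)
im=snap('wrist','wrist10.png');a=snap('side','side10.png');b=snap('scene','scene10.png')
cv2.imwrite('pics/s10c.png',np.hstack([cv2.resize(a[90:240,300:400],(400,600),interpolation=2),cv2.resize(b[150:270,340:420],(400,600),interpolation=2)]))
E
```

```text
[0.60495229 0.03084624 0.12715628] [-0.68256498  0.71257684 -1.33507153] 0.0343518010619236 [ 3.09091834e-01  4.09369762e-01  6.12516253e-02  7.01025402e-04
 -1.21821367e+00 -8.92620128e-01] yaw 56.580368398597166 56.57978677132465
```

View pics/s10c.png

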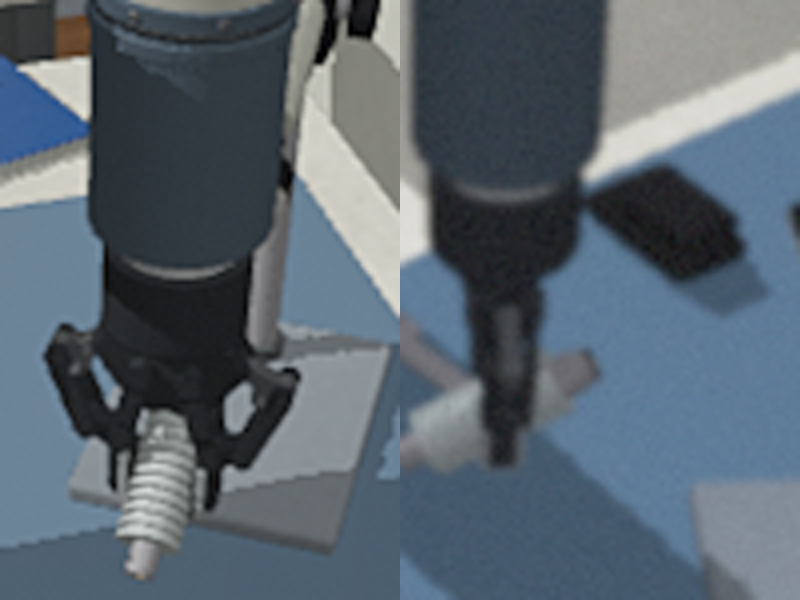

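View pics/wrist10.png

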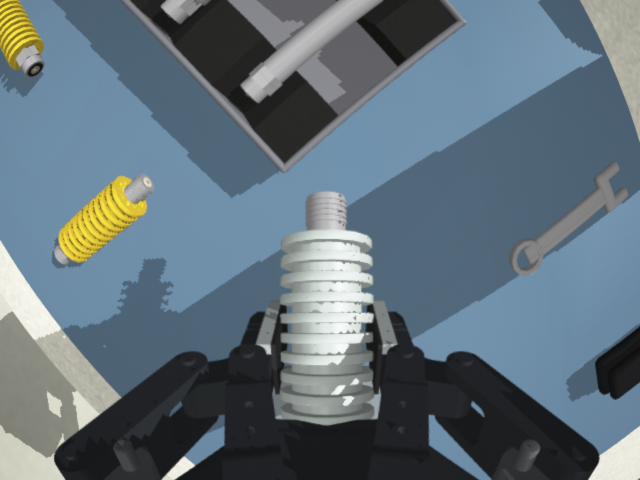

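```bash
python3 - <<'E'
import cv2
b=cv2.imread('pics/scene10.png');cv2.imwrite('pics/sc10.png',cv2.resize(b[205:260,325:400],None,fx=10,fy=10,interpolation=2))
b=cv2.imread('pics/side10.png');cv2.imwrite('pics/s10.png',cv2.resize(b[180:240,310:370],None,fx=10,fy=10,interpolation=2))
E
```

```text
(no output)
```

View pics/sc10.png

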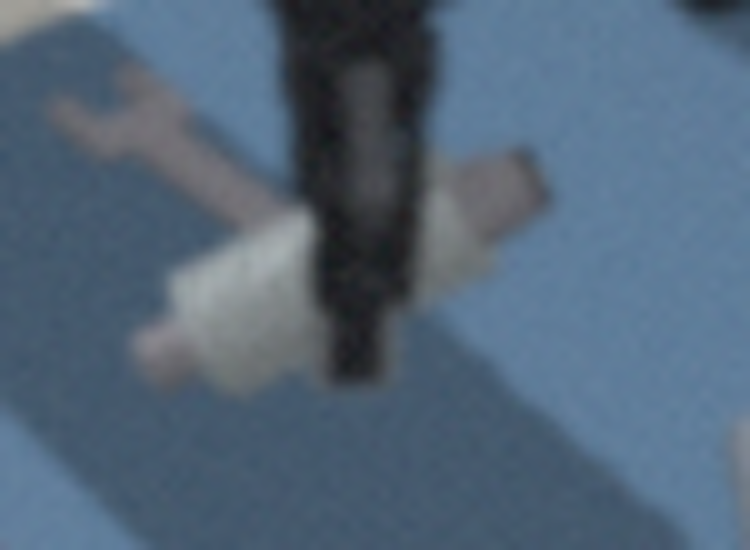

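View pics/s10.png

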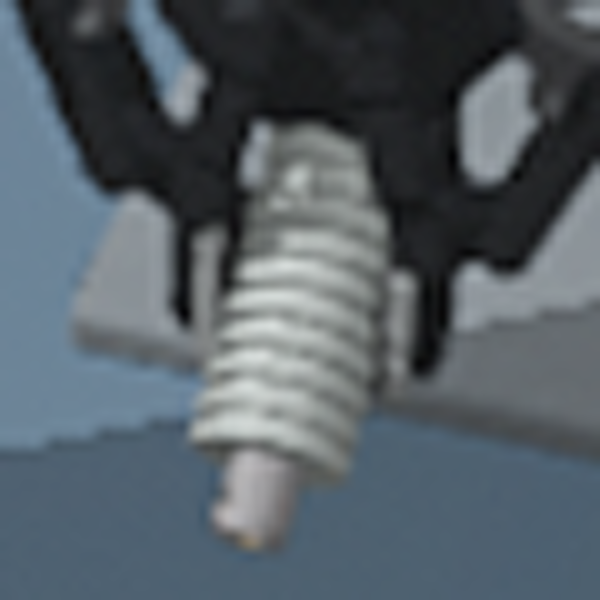

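```bash
cat > m10.py <<'E'
from fit import *
def go(obs,lbl,yaw0=56.5,target=None):
    def g(v,n,s):
        u=np.array([np.cos(v[3])*np.cos(v[4]),np.cos(v[3])*np.sin(v[4]),np.sin(v[3])]);return np.array(proj(n,v[:3]+s*u,C[n]))
    f=lambda v:np.r_[np.concatenate([g(v,n,s)-uv for n,s,uv in obs]),(v[4]-np.radians(yaw0))/.02]
    r=least_squares(f,[.6,.03,.14,.5,.98],x_scale=[.01,.01,.01,.1,.1]);v=r.x
    u=np.array([np.cos(v[3])*np.cos(v[4]),np.cos(v[3])*np.sin(v[4]),np.sin(v[3])])
    print(lbl,'c',v[:3],'th',np.degrees(v[3]),'yaw',np.degrees(v[4]),'male',v[:3]+.058*u,'\n',r.fun.round(2));return v
def P(ox,oy,k):return lambda x,y:np.array((ox+(x+.5)/k-.5,oy+(y+.5)/k-.5))
E
cat > m10a.py <<'E'
from m10 import *
a=P(325,205,10);b=P(310,180,10)
sc=[('scene',-.056,a(142,362)),('scene',-.038,a(203,337)),('scene',.058,a(537,175))]
sd=[('side',-.056,b(248,530)),('side',-.038,b(270,455))]
go(sc+sd,'both')
E
python3 m10a.py
```

```text
both c [0.6041 0.0262 0.1499] th 29.411655668023148 yaw 56.413173268136156 male [0.632  0.0683 0.1783] 
 [ 0.52 -0.87  0.48 -1.15  0.31 -0.17  0.4   1.15  0.31  0.86 -0.08]
```

Call:
drive_tool:
  increments:
    - {"tx": 0.025, "ty": 0.043, "tz": 0.028, "twist": 0}
    - {"tx": 0.05, "ty": 0.085, "tz": 0.055, "twist": 0}
    - {"tx": 0.076, "ty": 0.128, "tz": 0.083, "twist": 0}
    - {"tx": 0.076, "ty": 0.128, "tz": 0.083, "twist": 0}
    - {"tx": 0.076, "ty": 0.128, "tz": 0.083, "twist": 0}
    - {"tx": 0.076, "ty": 0.128, "tz": 0.083, "twist": 0}

```text
t: 11.9
eef_pos: [0.626, 0.069, 0.1492]
tool_rot: [0.204, -0.203, -0.677, 0.677]
wrist_force: [-0.7, -0.2, -2.4]
width: 0.0342
```

```bash
python3 - <<'E'
from h import *
s=get_state();print(s['t'],s['eef_pos'],s['wrist_force'],s['width'])
im=snap('wrist','wrist11.png');a=snap('side','side11.png');b=snap('scene','scene11.png')
cv2.imwrite('pics/sc11.png',cv2.resize(b[175:245,345:445],None,fx=8,fy=8,interpolation=2))
cv2.imwrite('pics/s11.png',cv2.resize(a[90:215,310:410],None,fx=4.8,fy=4.8,interpolation=2))
cv2.imwrite('pics/s11b.png',cv2.resize(a[150:210,320:380],None,fx=10,fy=10,interpolation=2))
E
```

```text
11.9 [0.62603173 0.06896462 0.14920022] [-0.74513867 -0.23654866 -2.43145679] 0.03421219938064609
```

View pics/sc11.png

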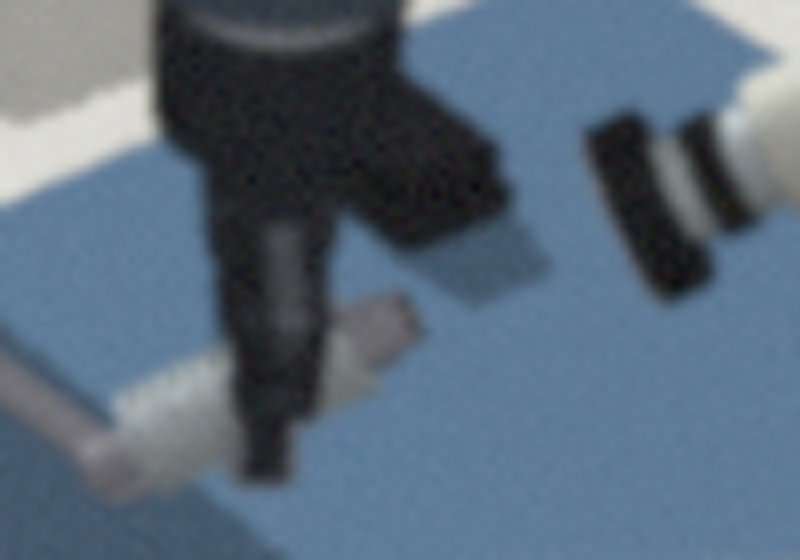

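View pics/s11.png

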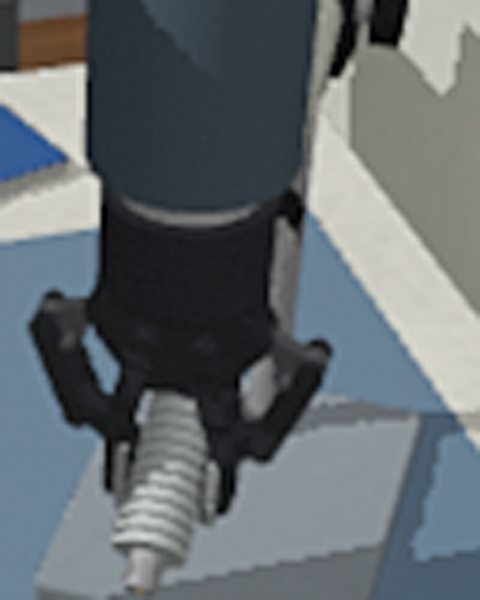

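View pics/s11b.png

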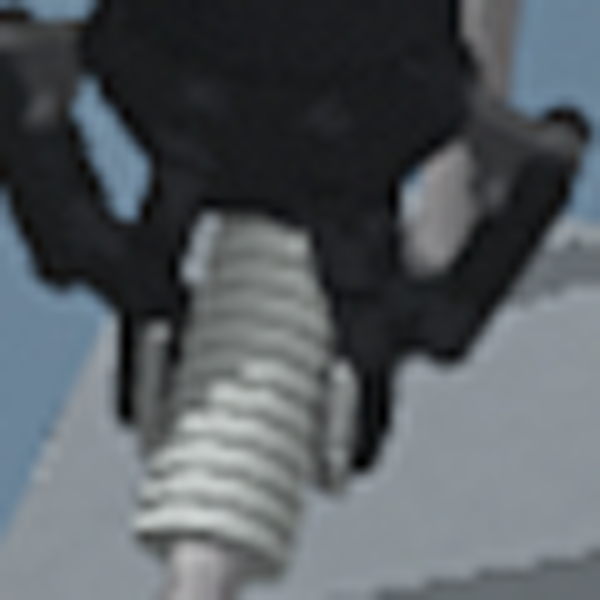

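View pics/wrist11.png

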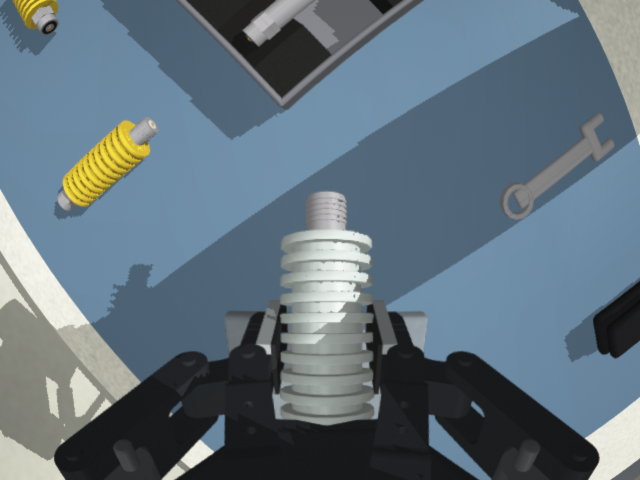

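```bash
python3 - <<'E'
import cv2
a=cv2.imread('pics/side11.png')
cv2.imwrite('pics/s11c.png',cv2.resize(a[170:230,315:375],None,fx=10,fy=10,interpolation=2))
E
cat > m11.py <<'E'
from m10 import *
a=P(345,175,8)
sc=[('scene',-.056,a(98,480)),('scene',-.038,a(140,446)),('scene',.058,a(415,312))]
L=a(625,214);print('obs lens',L,'obs male',sc[2][2],'tail',sc[0][2])
for st in([.7286,.2205,np.radians(56.5)],):
    for nm,s in(('lens',0),('focus',.07),('bodyC',.128),('tail',.184)):
        p=pose(st,(-.075-s*np.cos(np.pi/6),0,.235-s*.5));print(nm,p,np.round(proj('scene',p,C['scene']),2),np.round(proj('side',p,C['side']),2))
E
python3 m11.py
```

```text
obs lens [422.6875 201.3125] obs male [396.4375 213.5625] tail [356.8125 234.5625]
lens [0.6872 0.158  0.235 ] [422.26 201.7 ] [359.13 138.5 ]
focus [0.6537 0.1074 0.2   ] [396.64 213.72] [351.76 165.94]
bodyC [0.626  0.0655 0.171 ] [376.07 223.36] [345.45 189.43]
tail [0.5993 0.0251 0.143 ] [356.76 232.42] [339.18 212.78]
```

View pics/s11c.png

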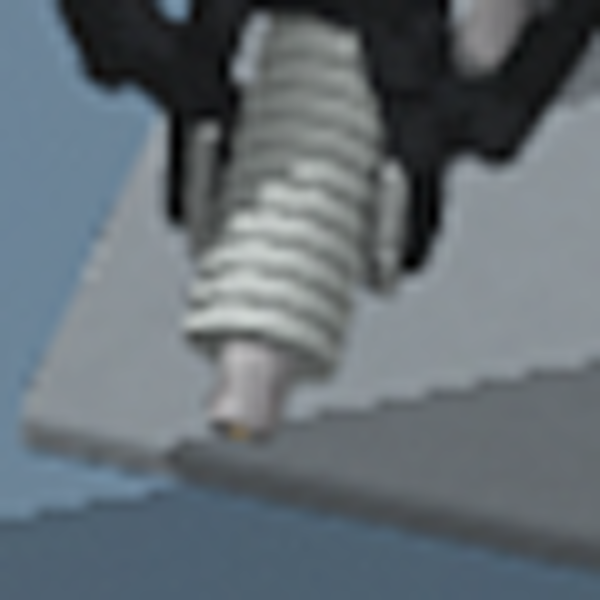

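```bash
cat >> m11.py <<'E'
b=P(315,170,10)
for off in(0,1.4):
    sd=[('side',-.056,b(242,425)+(0,off)),('side',-.038,b(265,352)+(0,off))]
    go(sc+sd,'all %s'%off); go(sc[1:]+sd,'no scene tail %s'%off)
E
python3 m11.py; python3 - <<'E'
import cv2
b=cv2.imread('pics/scene11.png');cv2.imwrite('pics/sc11t.png',cv2.resize(b[205:245,345:405],None,fx=13,fy=13,interpolation=2))
E
```

```text
obs lens [422.6875 201.3125] obs male [396.4375 213.5625] tail [356.8125 234.5625]
lens [0.6872 0.158  0.235 ] [422.26 201.7 ] [359.13 138.5 ]
focus [0.6537 0.1074 0.2   ] [396.64 213.72] [351.76 165.94]
bodyC [0.626  0.0655 0.171 ] [376.07 223.36] [345.45 189.43]
tail [0.5993 0.0251 0.143 ] [356.76 232.42] [339.18 212.78]
all 0 c [0.626  0.0655 0.1705] th 31.47320338137095 yaw 56.48602837338084 male [0.6533 0.1067 0.2008] 
 [ 0.21 -1.63  1.02 -0.37 -0.09 -0.07  0.49  1.12  0.2   0.78 -0.01]
no scene tail 0 c [0.6256 0.065  0.1717] th 29.55222646242808 yaw 56.45957078479062 male [0.6535 0.1071 0.2003] 
 [ 0.54 -1.09  0.03  0.05  0.29  0.61  0.04  0.34 -0.04]
all 1.4 c [0.6254 0.0652 0.1689] th 31.950276168639917 yaw 56.58810125364145 male [0.6525 0.1062 0.1995] 
 [ 0.05 -1.08  0.82  0.14 -0.49  0.22  0.29  0.49 -0.02  0.13  0.08]
no scene tail 1.4 c [0.6251 0.0647 0.1697] th 30.582692362741938 yaw 56.57164392870789 male [0.6526 0.1064 0.1992] 
 [ 0.44 -0.36 -0.43  0.31  0.16  0.16 -0.12 -0.15  0.06]
```

View pics/sc11t.png

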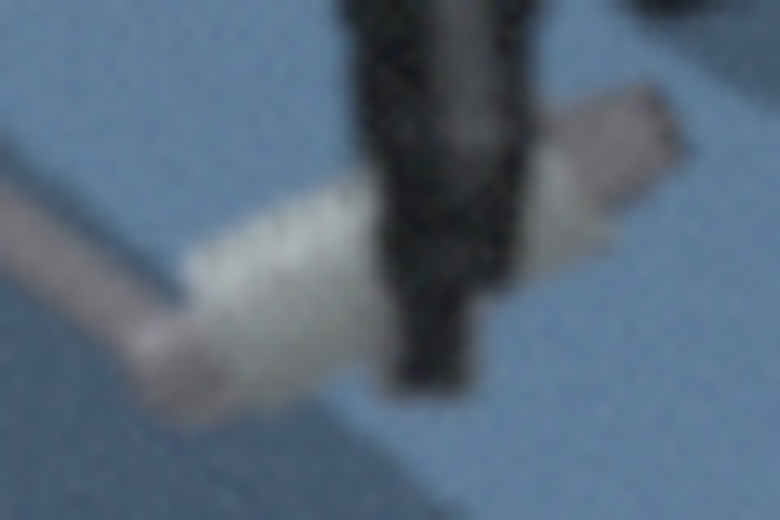

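```bash
python3 - <<'E'
import cv2,numpy as np
a=cv2.imread('pics/side0.png')[255:405,270:420];b=cv2.imread('pics/side11.png')[255:405,270:420]
cv2.imwrite('pics/traycmp.png',np.hstack([cv2.resize(a,None,fx=2.6,fy=2.6),cv2.resize(b,None,fx=2.6,fy=2.6)]))
E
```

```text
(no output)
```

View pics/traycmp.png

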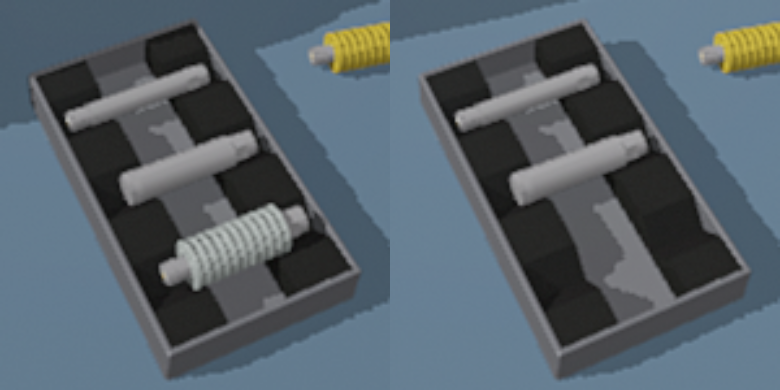

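Call:
drive_tool:
  increments:
    - {"tx": 0.002, "ty": 0.002, "tz": 0, "twist": 0}
    - {"tx": 0.002, "ty": 0.002, "tz": 0, "twist": 0}
    - {"tx": 0.002, "ty": 0.002, "tz": 0, "twist": 0}
    - {"tx": 0.002, "ty": 0.002, "tz": 0, "twist": 0}

```text
t: 12.55
eef_pos: [0.6271, 0.0701, 0.1494]
tool_rot: [0.203, -0.203, -0.677, 0.677]
wrist_force: [0.3, -0.7, -2.3]
width: 0.0344
```

The load and filter in the tray haven't moved. The hold is steady, and the measured male face is about 1 mm from the focus, so I'm handing in.

```bash
python3 - <<'E'
from h import *
s=get_state();print(abs(s['qvel']).max(),s['width']);print(close_job())
E
```

```text
0.0021683772386665184 0.03442064280244775
the job is handed in; nothing more can be done
None
```

I lifted the grey finned attenuator out of its tray by its body and handed the job in at about 12.6 s. It is held still in front of the inspection camera, with the male end facing the lens.

The moves only allow shifts and a turn about the vertical, so I couldn't tilt the gripper. To get the 30° upward angle, I pressed the front of the body onto the tray's rear rim so it pivoted in the grip. The wrist force there reached about 25 N at most in the readings (the limit is 120 N).

**Last checks:**
- **Position:** in the last pictures the male face was about 1–1.5 mm from the focus point. I then nudged it 0.6 mm in x and in y towards the lens and took no picture after that. The estimates carry the cameras' own error of about 2 mm.
- **Direction:** its heading agreed with the lens axis to about 0.2° (56.5°).
- **Tilt:** most readings gave 29.4–30.6° up. Fits that used the tail end in the scene camera gave 31.5–32°, but there the wrench lies right behind it and blurs the edge.
- **Grip and surroundings:** the finger opening is steady at 34 mm and the arm is still. The load and filter look unmoved in the tray, and I saw no sign of contact with the camera stand, wrench or mouse.

**Readings that disagreed:** the wrist-camera fit read 4.9° when the part should have been level, so I relied more on the scene and side cameras. The side camera also saw the lens about 2 pixels off its stated height. I allowed for this by placing the male face relative to the lens.

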